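# Unlock the card feeder's cam and push the cards home

## Task

The card feeder's pusher slide is blocked by an eccentric cam. Only by pushing with the fingertips, first swing the cam's red-pegged lever until the cam's low point faces the slide (lever pointing straight away from the slide), and only after that push the slide forward by its blue upright paddle until it is fully home and has shoved the pack of pass cards into the feeder's mouth. Do not take the peg or the paddle between the fingers, do not touch or lift the pack, and leave the cam at its low point and the other things where they are.

Things in the scene. Friction and masses are not known exactly. Their poses are not given: they have to be found in the camera images.
- feeder: Card feeder, fixed: grey base plate 220 x 160 x 8 mm, origin at the centre of its underside, x forward (the way the slide travels), y left, z up. In its frame the card lane lies at y = -43 mm, 64 mm wide between aluminium walls 22 mm high; slide in the rear half, brass cam front left, white housing front right.
- feeder_mouth (a point): floor of the feeder's mouth, in the rear face of the white housing (feeder x = -8, y = -43, z = 8 mm). The housing reaches 110 mm forward from here and 37 mm to either side; its top is 46 mm above the cabinet top; an end stop lies 35 mm inside.
- slide (a joint): travel of the follower slide in m along the feeder's +x: 0 fully back, 0.040 fully home on its end stop; starts near 0. About 2 N of friction; it stays where it is left. Its flat nose meets the cam: with the cam at angle a it goes no farther than about 28 + 14 cos(a) mm, 40 at most.
- paddle (a point): middle of the top edge of the slide's blue upright paddle, 80 mm up; 8 mm thick (feeder x), 50 mm wide (feeder y), free from 32 to 80 mm height. Push its rear face (4 mm behind this point) forward. At slide = 0 it is at feeder x = -60, y = 14 mm. The cross-bar under it (top 32 mm up) reaches 6 mm farther back than that face.
- cam (a joint): turn of the eccentric cam in rad, counter-clockwise from above: 0 = low point (thin side, white dot) faces the slide and the lever points along feeder +x; 1.57 = lever along feeder +y (left). Starts at 1.6 to 2.4; stops at -0.6 and 2.6, none at 0. Friction 0.35 N m (6.5 N at the peg); it stays where it is left.
- cam_axis (a point): point on the cam's vertical turning axis, 22 mm above the cabinet top, at feeder x = 30, y = 34 mm
- lever_peg (a point): centre of the top of the red upright peg at the end of the cam's lever, 66.5 mm above the cabinet top, 55 mm from the cam axis; round, 14 mm across, free above the lever arm from 29 to 66.5 mm height. Pushed sideways it carries the lever round the axis.
- card_pack: pack of pass cards, pink and green, 44 mm (along the lane) x 60 x 10 mm, origin at the centre of its underside; loose in the lane, 8 mm up, between the slide's pusher head and the mouth. The head's front face is 2 mm behind the paddle's middle, so with the slide home the pack's centre comes to about feeder x = 0, y = -43 mm.
- fob: black gate fob 26 x 64 x 14 mm lying on the feeder housing, 46 mm up, a bystander; origin at the centre of its underside
- staples: staple box 40 x 62 x 18 mm lying on the feeder housing, 46 mm up, a bystander; origin at the centre of its underside
- bell: silvery desk bell, 80 mm across, 52 mm high, a bystander; origin at the centre of its underside
- ink: blue ink bottle, 37 mm across, 76 mm high, a bystander; origin at the centre of its underside
- cup: white mug, 82 x 114 (with handle) x 91 mm high, a bystander; origin at the centre of its underside
- stamp: hand stamp with red round grip, 27 mm across, 76 mm high, standing, a bystander; origin at the centre of its underside

How it is judged:
On the way, in this order (a step that is already met when the one before it is completed fails the run):
1. the cam is turned to its low point (within 0.22 rad) while the slide is still back (under 12 mm) (value of joint cam between -0.22 and 0.22 rad and value of joint slide below 0.012 m), for 0.2 s.
2. the slide is pushed fully home (at least 37 mm) with the cam at its low point (value of joint cam between -0.25 and 0.25 rad and value of joint slide above 0.037 m), for 0.2 s.
At the end, for the whole second after the job is handed in: cam within 0.25 rad of its low point, slide at 37 mm or more (of 40), the card pack lying flat at rest in the lane and in the feeder's mouth (its centre from 6 mm behind to 10 mm ahead of the feeder's origin along x, within 8 mm of the lane's middle) (all of step 2 and x of card_pack in the frame of feeder between -0.006 and 0.01 m and y of card_pack in the frame of feeder between -0.051 and -0.035 m and z of card_pack in the frame of feeder below 0.013 m and linear speed of card_pack below 0.01 m/s); the robot touches nothing.
It fails at once if the slide is pushed (past 15 mm) while the cam is not at its low point (value of joint slide above 0.015 m and (value of joint cam above 0.45 rad or value of joint cam below -0.45 rad)).
It fails at once if the robot touches the card pack, or the pack is lifted (contact force between any of the arm, the fingers and card_pack above 0.5 N or z of card_pack in the frame of feeder above 0.02 m).
It fails at once if the peg is taken between the fingers (horizontal distance between the grasp point and lever_peg below 0.006 m and height (world z) of the grasp point below 0.064 m).
It fails at once if the paddle is taken between the fingers (x of the grasp point in the frame of paddle between -0.003 and 0.003 m and y of the grasp point in the frame of paddle between -0.025 and 0.025 m and height (world z) of the grasp point below 0.077 m).
It fails at once if another thing is moved by more than 15 mm or tipped (distance of any of fob, staples, bell, ink, cup, stamp from where it was at the start of the episode above 0.015 m or angle between any of fob, staples, bell, ink, cup, stamp's own z axis and vertical above 0.3 rad).
It also fails if it takes over 51 s, if anything falls off the work surface, if the arm or the gripper's body presses on something with over 40 N, if the wrist force passes 120 N, or if a joint passes its speed limit or range.

## Robot

A 6-joint arm with a two-finger parallel gripper is mounted at the origin on a cart in front of the work surface, level with it; the furniture and walls round the work are solid. World frame = base frame: x ahead of the robot, y to its left, z up, the work surface at z = 0. Lengths are in m, angles in rad, forces in N, time in s.
With the tool pointing down it reaches from about 0.4 to 0.825 m from the base axis. Payload 7 kg.
Tool frame: the origin (TCP) lies at the very end of the fingers, on their centre line; the grasp point (between the pads) lies 19 mm behind it (r.tcp_to_grasp is the distance from the TCP to the grasp point, in m); z points along the fingers, y is the line along which they close (so a half turn about z gives the same grasp; the last joint's range is limited). The gripper opens to 85 mm and grips with 20 to 120 N. Pads are 22 mm wide; open, the fingers measure 114 mm over their backs; the gripper's body (76 mm by 85 mm) begins 54 mm behind the grasp point. The pads swing forward as they close: fully open they stand 13 mm farther back than shut.
Start: joints at [1.622, 0.359, 0.012, 0, -1.224, -0.288], TCP at [0.158, 0.656, 0.231] pointing down, gripper open.
Joint ranges: [-3.07, 3.07], [-1.43, 2.12], [-1.02, 1.25], [-3.03, 1.67], [-3.05, -0], [-3.03, 3.03]. Speed limits (rad/s): [2.39, 2.39, 3.01, 3.14, 3.14, 3.14].

## Interface

Orientations are given as a unit quaternion [w, x, y, z].
In Python, from rig import r, cams gives the robot as it stands.
- The arm moves only by the tool step_arm, never from a script. Its argument "series" is a list of rows, each a list of 3 entries, a list of its own where there are three numbers: the shift along the tool's x, y, z in m, then the turn, a rotation vector about the tool's x, y, z in rad, then the closure, from -1 (fully open) to 1 (shut). In form: [[[dx, dy, dz], [wx, wy, wz], claw], ...]. A call has 1 to 20 rows; each row is the pose to reach, as a shift and turn from the pose commanded when the call began, along the tool's axes at that moment; what a row does not reach only later rows make up. A row lasts 1/8 s, in which the tool goes at most 62.5 mm and 10.7 degrees, less where a joint would pass 70% of its speed; a pose out of reach is approached as far as the arm can. A call with a gripper value outside its range is refused whole. The fingers move at their own pace and stop on an object; "force" is the grip in N (left out, the last holds). Time passes only in rows, so rows that repeat a pose let the fingers close. It gives the time, the measured TCP pose, the force, the opening and the grip force at its end, in the units of the state.
- r.get_state(): the state, without advancing time (a new reading comes with each control period).
- cams.read_camera(name): name is "side" or "top" or "wrist"; returns the picture (480x640x3 uint8, red, green, blue); there is no depth.
- cams.camera_info(name): a dict with "fx", "fy", "cx", "cy" (pixels), "rvec" (rotation vector, rad) and "tvec" (3), from world to camera coordinates, as OpenCV has them; the wrist camera has in their place "T_tool_cam" (4x4, takes a point from camera to tool coordinates, whose origin is the TCP and whose axes are the flange's). Camera axes: x right, y down, z forward; pixel columns grow to the right and rows downward; lengths in m; the calibration is good to about 2 mm. The wrist camera is an equidistant fisheye: a pixel r from the principal point sees the ray r / f radians off the axis. A picture is of the moment at which its call begins: read the wrist's pose just before it. camera_info takes no time and is no camera call.
- r.sign_off(): hands the job in; it is judged then, once.
The state is a dict: "t": time; "qpos": joint angles; "qvel": joint speeds; "joint_efforts": joint torques, N m; "ee_pos": TCP position; "eef_rot": TCP orientation; "wrist_force": force on the tool from outside, world axes, zero at the start; "ft_torque": the same for the moment, N m; "width": finger opening in m; "grip_force": force on a finger pad.
Only numpy, scipy, OpenCV 4.12 (cv2) and the standard library are available. Lean on these libraries where they do the work, as an engineer would, in place of code of your own. Each camera call takes 0.05 s, during which the arm holds its last target. There are 200 camera calls.

## Working session

There is one attempt and no reset: what is moved stays moved. The work goes in short steps, Python scripts to look and compute and a tool call to move; the robot and the scene stay as the last step left them, time stands still between calls to the robot, and variables do not carry over. Pictures are saved under pics/ and viewed, at most 10 in all, crops included, and the job is handed in when it is done.

Besides the shell and the picture viewer there is one more tool, called after ">>>" as name([rows], argument=value, ...), one row to a line, values as JSON. step_arm: Moves the arm, as the interface text tells. Its arguments: {"type":"object","properties":{"series":{"type":"array","items":{"type":"array"}},"force":{"type":"number"}},"required":["series"]}

```bash
ls; mkdir -p pics; python3 - <<'E'
from rig import r,cams
import cv2
s=r.get_state(); print({k:s[k] for k in('t','ee_pos','eef_rot','width','wrist_force')})
for n in('top','side'):
    cv2.imwrite(f'pics/{n}0.png',cams.read_camera(n)[:,:,::-1]); print(cams.camera_info(n))
E
```

```text
pics
{'t': 0.0, 'ee_pos': array([0.15822475, 0.65569412, 0.2303541 ]), 'eef_rot': array([ 8.18647783e-04,  9.92993133e-01, -1.18169223e-01, -3.95013663e-05]), 'width': 0.08567689684629311, 'wrist_force': array([0.23685949, 0.09163377, 0.56976026])}
{'fx': 511.68925768804957, 'fy': 511.68925768804957, 'cx': 309.56734695686237, 'cy': 238.78072143983516, 'rvec': array([ 2.18378491, -2.12211998,  0.15348945]), 'tvec': array([0.00320536, 0.51106942, 0.89815442])}
{'fx': 599.7838153413027, 'fy': 599.7838153413027, 'cx': 318.102875810647, 'cy': 243.1166386664894, 'rvec': array([ 1.90451451, -0.48830901,  0.30296622]), 'tvec': array([-0.43793276,  0.16360415,  1.04238577])}
```

View pics/top0.png

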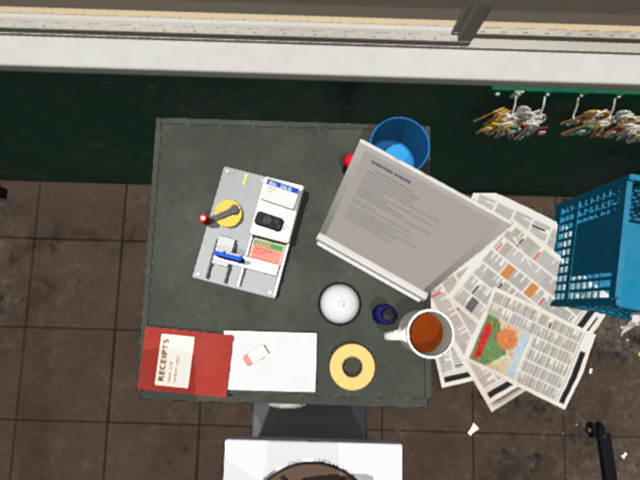

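View pics/side0.png

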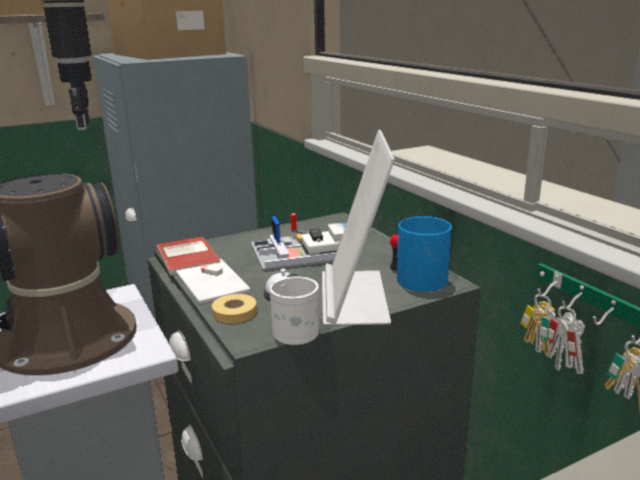

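The top view shows the feeder plate with corners near (224,167), (304,185), (275,297) and (193,277). The red peg is near (203,218), the cam near (229,213) and the blue paddle near (229,257). The side view confirms that the peg and paddle stand free.

```bash
cat > h.py <<'E'
import numpy as np,cv2
from rig import r,cams
def ray(n,uv,z):
    c=cams.camera_info(n);R=cv2.Rodrigues(c['rvec'])[0];C=-R.T@c['tvec']
    d=R.T@np.array([(uv[0]-c['cx'])/c['fx'],(uv[1]-c['cy'])/c['fy'],1]);return (C+d*(z-C[2])/d[2])[:2]
def proj(n,P):
    c=cams.camera_info(n);K=np.array([[c['fx'],0,c['cx']],[0,c['fy'],c['cy']],[0,0,1]])
    return cv2.projectPoints(np.float64(P).reshape(-1,3),c['rvec'],c['tvec'],K,None)[0].reshape(-1,2)
def blobs(im,lo,hi,box,mn=8):
    m=cv2.inRange(cv2.cvtColor(im,cv2.COLOR_RGB2HSV),np.array(lo),np.array(hi));k=np.zeros_like(m)
    x0,y0,x1,y1=box;k[y0:y1,x0:x1]=m[y0:y1,x0:x1]
    n,_,st,ce=cv2.connectedComponentsWithStats(k)
    return k,[(st[i],ce[i]) for i in range(1,n) if st[i,4]>=mn]
E
python3 - <<'E'
from h import *
im=cv2.imread('pics/top0.png')[:,:,::-1].copy()
box=(185,155,315,305)
hsv=cv2.cvtColor(im,cv2.COLOR_RGB2HSV)
m=np.zeros((480,640),np.uint8);m[155:305,185:315]=(hsv[155:305,185:315,2]>105)*255
m=cv2.morphologyEx(m,cv2.MORPH_CLOSE,np.ones((5,5)))
for nm,lo,hi in(('red',(0,150,80),(8,255,255)),('yel',(18,120,100),(32,255,255)),('blue',(100,140,60),(125,255,255))):
    k,b=blobs(im,lo,hi,box);print(nm,[(list(s),np.round(c,1)) for s,c in b])
pts=np.array([[224,167],[304,185],[275,297],[193,277]],np.float32)
W=np.array([ray('top',p,.008) for p in pts]);print(W.round(3))
print([np.linalg.norm(W[i]-W[(i+1)%4]).round(3) for i in range(4)])
c=im[150:310,180:330,::-1];cv2.imwrite('pics/c0.png',cv2.resize(c,None,fx=3.7,fy=3.7,interpolation=cv2.INTER_CUBIC))
E
```

```text
red [([np.int32(199), np.int32(214), np.int32(11), np.int32(11), np.int32(59)], array([204.9, 219.7]))]
yel [([np.int32(243), np.int32(175), np.int32(4), np.int32(10), np.int32(15)], array([244.4, 179.3])), ([np.int32(215), np.int32(200), np.int32(25), np.int32(15), np.int32(172)], array([224.5, 205.8])), ([np.int32(217), np.int32(209), np.int32(25), np.int32(18), np.int32(223)], array([230.7, 219.7]))]
blue [([np.int32(276), np.int32(182), np.int32(5), np.int32(5), np.int32(13)], array([278.1, 184.2])), ([np.int32(292), np.int32(188), np.int32(6), np.int32(5), np.int32(22)], array([294.4, 189.8])), ([np.int32(214), np.int32(251), np.int32(29), np.int32(11), np.int32(128)], array([228. , 256.2]))]
[[0.648 0.185]
 [0.617 0.031]
 [0.404 0.079]
 [0.437 0.232]]
[np.float64(0.157), np.float64(0.219), np.float64(0.157), np.float64(0.217)]
```

View pics/c0.png

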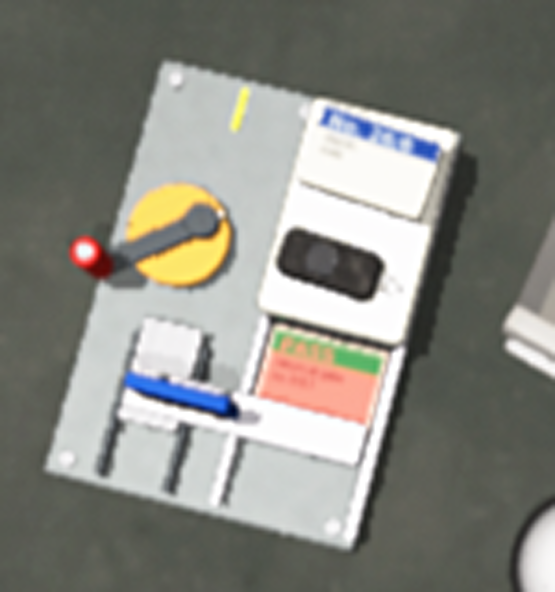

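The crop shows plate corners at (167,62), (47,470) and (352,549), the peg top near (84,248), the lever hub near (206,218), and the paddle's top edge from (127,380) to (236,408).

```bash
cat > m1.py <<'E'
from h import *
f=lambda u,v:(180+u/3.7-.4,150+v/3.7-.4)
L=np.array([[.110,.080],[-.110,.080],[-.110,-.080]]);W=np.array([ray('top',f(*p),.008) for p in((167,62),(47,470),(352,549))])
lc,wc=L.mean(0),W.mean(0);a=L-lc;b=W-wc
th=np.arctan2((a[:,0]*b[:,1]-a[:,1]*b[:,0]).sum(),(a*b).sum());R=np.array([[np.cos(th),-np.sin(th)],[np.sin(th),np.cos(th)]]);t=wc-R@lc
F=lambda p:R@np.array(p)+t
inv=lambda p:R.T@(np.array(p)-t)
if __name__=='__main__':
    print('th',th,'t',t,'res',[(F(l)-w).round(4) for l,w in zip(L,W)])
    peg=ray('top',f(84,248),.0665);hub=ray('top',f(206,218),.033);pl=[ray('top',f(*p),.08) for p in((127,376),(238,404))]
    d=inv(peg)-[.030,.034];print('peg w',peg,'f',inv(peg),'len',np.hypot(*d),'cam',np.arctan2(d[1],d[0]))
    print('hub f',inv(hub),'w axis',F([.03,.034]));print('paddle f',[inv(p).round(4) for p in pl])
    # side camera check
    im=cv2.imread('pics/side0.png')[:,:,::-1].copy()
    for lo,hi in(((0,150,80),(8,255,255)),((105,140,60),(125,255,255))):
        _,b=blobs(im,lo,hi,(255,200,320,260));print([(list(map(int,s)),c.round(1)) for s,c in b])
    print(proj('side',[[*peg,.0665],[*F([-.06,.014]),.08]]))
    s=r.get_state()
    for nm,p in(('TCP',s['ee_pos'][:2]),):print(nm,inv(p))
E
python3 m1.py
```

```text
th -0.22718517978775285 t [0.52607421 0.13104168] res [array([0.0018, 0.0004]), array([-0.0004,  0.0006]), array([-0.0014, -0.0011])]
peg w [0.54043778 0.20875194] f [-0.00350865  0.07894862] len 0.05606432529805428 cam 2.2114033922071465
hub f [0.03057656 0.03277158] w axis [0.56296136 0.15741095]
paddle f [array([-0.0583,  0.0393]), array([-0.0579, -0.0143])]
[([290, 213, 7, 18, 85], array([293.2, 220.8]))]
[([272, 216, 8, 26, 97], array([276.2, 227. ]))]
[[292.67906765 214.15323784]
 [274.27905753 220.1214006 ]]
TCP [-0.47656578  0.42836287]
```

```bash
cat > rel.py <<'E'
from m1 import *
from scipy.spatial.transform import Rotation as Ro
def now():
    s=r.get_state();q=s['eef_rot'];T=Ro.from_quat([q[1],q[2],q[3],q[0]]);return s,T
def rel(poses):  # (feeder x, y, world z, heading in feeder frame)
    s,T=now();x=T.as_matrix()[:,0];h0=np.arctan2(x[1],x[0])
    print('t',s['t'],'now f',inv(s['ee_pos'][:2]).round(4),s['ee_pos'][2].round(4),'head',round(h0-th,3),'F',s['wrist_force'].round(1))
    for fx,fy,z,h in poses:
        print((T.as_matrix().T@(np.array([*F([fx,fy]),z])-s['ee_pos'])).round(4).tolist(),round(h0-th-h,3))
E
python3 - <<'E'
from rel import *
rel([(-.027,.061,.14,.64),(-.027,.061,.042,.64)])
E
```

```text
t 0.1 now f [-0.4766  0.4284] 0.2304 head -0.01 F [-0.2 -1.1 -0.6]
[0.4531, 0.3629, 0.0911] -0.65
[0.453, 0.3627, 0.1891] -0.65
```

>>> step_arm([
  [[0.045,0.036,0.0],[0,0,0],1],
  [[0.09,0.072,0.0],[0,0,-0.05],1],
  [[0.135,0.108,0.0],[0,0,-0.15],1],
  [[0.18,0.144,0.0],[0,0,-0.25],1],
  [[0.226,0.18,0.0],[0,0,-0.35],1],
  [[0.27,0.217,0.01],[0,0,-0.45],1],
  [[0.316,0.254,0.02],[0,0,-0.55],1],
  [[0.362,0.29,0.03],[0,0,-0.65],1],
  [[0.407,0.326,0.05],[0,0,-0.65],1],
  [[0.44,0.353,0.07],[0,0,-0.65],1],
  [[0.453,0.363,0.085],[0,0,-0.65],1],
  [[0.453,0.363,0.091],[0,0,-0.65],1],
  [[0.453,0.363,0.091],[0,0,-0.65],1],
  [[0.453,0.363,0.091],[0,0,-0.65],1],
])

```text
t: 1.85
ee_pos: [0.5134, 0.1982, 0.141]
eef_rot: [-0.0, 0.979, 0.206, 0.001]
wrist_force: [0.2, 0.4, 0.6]
width: -0.0001
grip_force: 0.0
```

```bash
python3 - <<'E'
from rel import *
rel([(-.027,.061,.042,.64)])
im=cams.read_camera('wrist');cv2.imwrite('pics/w1.png',im[:,:,::-1])
print(r.get_state()['width'],r.get_state()['qpos'])
E
```

```text
t 1.85 now f [-0.0274  0.0626] 0.141 head 0.642 F [0.2 0.4 0.6]
[-0.0007, 0.0016, 0.099] 0.002
5.5150353532623e-05 [ 7.24322588e-01  2.32203068e-01 -3.89243388e-01  1.02872920e-04
 -9.48031423e-01  1.26117421e+00]
```

View pics/w1.png

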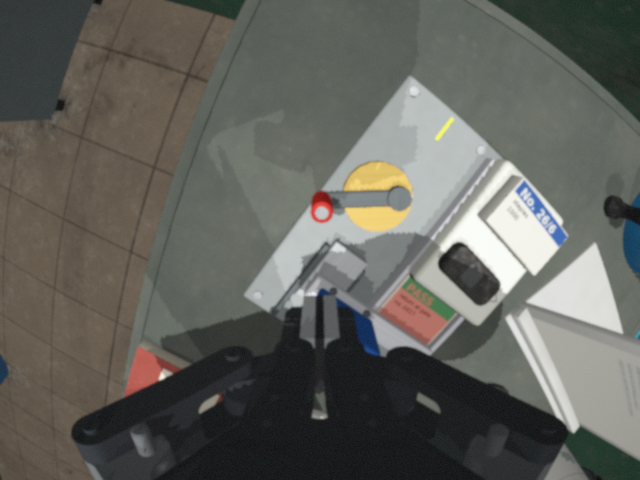

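The wrist view shows the fingertips at (320,300) and the peg straight ahead at (321,208), so the push line is tangential to the lever's arc. Next I work out the arc.

```bash
python3 - <<'E'
from rel import *
def C(a,o=.018,z=.042): return (.030+.055*np.cos(a)-o*np.sin(a),.034+.055*np.sin(a)+o*np.cos(a),z,a-np.pi/2)
rel([C(2.21,.028),C(2.21)]+[C(a) for a in np.arange(2.1,0.05,-.14)])
E
```

```text
t 1.9 now f [-0.0274  0.0626] 0.1411 head 0.642 F [ 0.3  0.2 -0. ]
[0.0009, 0.0022, 0.0991] 0.003
[0.0109, 0.0022, 0.0991] 0.003
[0.017, 0.0006, 0.0991] 0.113
[0.0251, -0.0005, 0.0991] 0.253
[0.0332, -0.0004, 0.0991] 0.393
[0.0412, 0.0007, 0.0991] 0.533
[0.0489, 0.003, 0.0991] 0.673
[0.0563, 0.0064, 0.0991] 0.813
[0.0631, 0.0107, 0.0991] 0.953
[0.0693, 0.016, 0.0991] 1.093
[0.0747, 0.022, 0.0991] 1.233
[0.0791, 0.0288, 0.0991] 1.373
[0.0826, 0.0361, 0.0992] 1.513
[0.085, 0.0438, 0.0992] 1.653
[0.0864, 0.0518, 0.0992] 1.793
[0.0866, 0.0599, 0.0991] 1.933
[0.0856, 0.0679, 0.0991] 2.073
```

>>> step_arm([
  [[0.001,0.002,0.04],[0,0,0],1],
  [[0.001,0.002,0.08],[0,0,0],1],
  [[0.001,0.002,0.099],[0,0,0],1],
  [[0.001,0.002,0.099],[0,0,0],1],
  [[0.011,0.002,0.099],[0,0,0],1],
  [[0.017,0.001,0.099],[0,0,0.113],1],
  [[0.025,0,0.099],[0,0,0.253],1],
  [[0.033,0,0.099],[0,0,0.393],1],
  [[0.041,0.001,0.099],[0,0,0.533],1],
  [[0.049,0.003,0.099],[0,0,0.673],1],
  [[0.056,0.006,0.099],[0,0,0.813],1],
  [[0.063,0.011,0.099],[0,0,0.953],1],
  [[0.069,0.016,0.099],[0,0,1.093],1],
  [[0.075,0.022,0.099],[0,0,1.233],1],
  [[0.079,0.029,0.099],[0,0,1.373],1],
  [[0.083,0.036,0.099],[0,0,1.513],1],
  [[0.085,0.044,0.099],[0,0,1.653],1],
  [[0.086,0.052,0.099],[0,0,1.793],1],
  [[0.087,0.06,0.099],[0,0,1.933],1],
  [[0.087,0.06,0.099],[0,0,1.933],1],
])

```text
t: 4.4
ee_pos: [0.6182, 0.1778, 0.0425]
eef_rot: [-0.001, 0.725, -0.689, 0.0]
wrist_force: [-2.4, 1.8, -1.0]
width: 0.0002
grip_force: 1.1
```

```bash
cat > pegm.py <<'E'
from rel import *
im=cams.read_camera('top')
_,b=blobs(im,(0,150,80),(8,255,255),(185,155,315,305))
for s,c in b:
    p=ray('top',c,.052);d=inv(p)-[.030,.034];print('peg',list(map(int,s)),inv(p).round(4),np.hypot(*d).round(4),'cam',np.arctan2(d[1],d[0]).round(3))
_,b=blobs(im,(100,140,60),(125,255,255),(195,225,270,285))
for s,c in b: print('paddle',list(map(int,s)),inv(ray('top',c,.075)).round(4))
cv2.imwrite('pics/last.png',cv2.resize(im[150:310,180:330,::-1],None,fx=3.7,fy=3.7,interpolation=cv2.INTER_CUBIC))
def C(a,o=.018,z=.042): return (.030+.055*np.cos(a)-o*np.sin(a),.034+.055*np.sin(a)+o*np.cos(a),z,a-np.pi/2)
E
python3 - <<'E'
from pegm import *
rel([C(.14),C(.05),C(0),C(0,.04),C(0,.04,.14)])
E
```

```text
peg [229, 172, 10, 12, 57] [0.0805 0.0466] 0.0521 cam 0.244
paddle [214, 251, 30, 12, 133] [-0.0599  0.0135]
t 4.45 now f [0.0793 0.0663] 0.0425 head -1.29 F [-0.9  1.8  0.5]
[0.0073, -0.0007, 0.0005] 0.141
[0.0124, -0.0014, 0.0005] 0.231
[0.0153, -0.0016, 0.0005] 0.281
[-0.0058, -0.0077, 0.0005] 0.281
[-0.0059, -0.0078, -0.0975] 0.281
```

View pics/last.png

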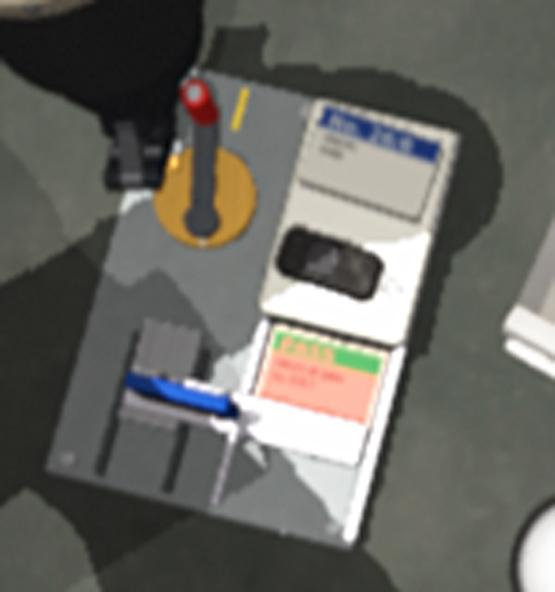

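The lever now points nearly straight ahead, with the peg top at (198,95) and the hub at (202,220). About 0.25 rad remains, parallel to the yellow mark. The slide hasn't moved.

>>> step_arm([
  [[0.007,-0.001,0],[0,0,0.14],1],
  [[0.012,-0.001,0],[0,0,0.23],1],
  [[0.015,-0.002,0],[0,0,0.28],1],
  [[0.015,-0.002,0],[0,0,0.28],1],
  [[0.005,-0.005,0],[0,0,0.28],1],
  [[-0.008,-0.008,0],[0,0,0.28],1],
  [[-0.008,-0.008,-0.05],[0,0,0.28],1],
  [[-0.008,-0.008,-0.1],[0,0,0.28],1],
  [[-0.008,-0.008,-0.1],[0,0,0.28],1],
])

```text
t: 5.58
ee_pos: [0.6278, 0.1874, 0.1466]
eef_rot: [0.004, -0.623, 0.783, -0.001]
wrist_force: [0.7, 0.3, -1.2]
width: -0.0
grip_force: 0.0
```

```bash
python3 - <<'E'
from pegm import *
z=.115;zz=.05
rel([(-.02,.10,.14,-1.57),(-.11,.10,.14,0),(-.11,.014,.14,0),(-.11,.014,zz,0),(-.082,.014,zz,0),(-.035,.014,zz,0)])
E
```

```text
peg [237, 174, 9, 11, 51] [0.0812 0.0321] 0.0512 cam -0.037
paddle [214, 251, 30, 12, 127] [-0.0598  0.0124]
t 5.625 now f [0.0851 0.0768] 0.1439 head -1.571 F [-0.2 -0.2 -1.7]
[-0.0231, 0.1051, 0.0036] -0.001
[-0.0231, 0.1951, 0.0033] -1.571
[0.0629, 0.1951, 0.003] -1.571
[0.0632, 0.1954, 0.093] -1.571
[0.0632, 0.1674, 0.0931] -1.571
[0.0632, 0.1204, 0.0933] -1.571
```

View pics/last.png

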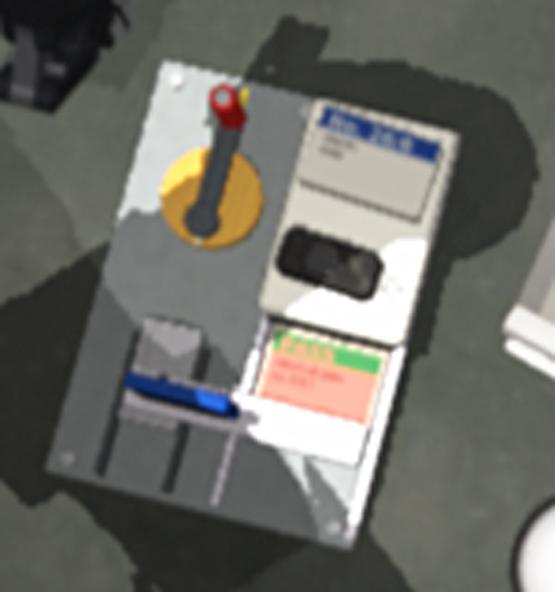

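The cam is at about 0 with the lever parallel to the yellow mark, and the slide is still back. Now I go behind the paddle.

>>> step_arm([
  [[0.006,0.02,0.003],[0,0,-0.16],1],
  [[0.012,0.04,0.003],[0,0,-0.32],1],
  [[0.018,0.06,0.003],[0,0,-0.48],1],
  [[0.025,0.08,0.003],[0,0,-0.64],1],
  [[0.032,0.1,0.003],[0,0,-0.8],1],
  [[0.038,0.12,0.003],[0,0,-0.96],1],
  [[0.044,0.14,0.003],[0,0,-1.12],1],
  [[0.05,0.16,0.003],[0,0,-1.28],1],
  [[0.056,0.18,0.003],[0,0,-1.44],1],
  [[0.063,0.195,0.003],[0,0,-1.57],1],
  [[0.063,0.195,0.003],[0,0,-1.57],1],
  [[0.063,0.195,0.04],[0,0,-1.57],1],
  [[0.063,0.195,0.08],[0,0,-1.57],1],
  [[0.063,0.195,0.098],[0,0,-1.57],1],
  [[0.063,0.195,0.098],[0,0,-1.57],1],
  [[0.063,0.195,0.098],[0,0,-1.57],1],
])

```text
t: 7.62
ee_pos: [0.4213, 0.1687, 0.0437]
eef_rot: [-0.0, 0.993, -0.115, 0.0]
wrist_force: [-0.4, 0.5, -0.7]
width: 0.0
grip_force: 0.0
```

```bash
python3 - <<'E'
from pegm import *
rel([(-.08,.014,.045,0),(-.035,.014,.045,0)])
E
```

```text
peg [237, 174, 9, 10, 40] [0.0812 0.0322] 0.0512 cam -0.036
paddle [220, 253, 24, 10, 96] [-0.0602  0.0067]
t 7.675 now f [-0.1105  0.0132] 0.044 head -0.003 F [-0.4 -0.2 -0.6]
[0.0305, -0.0009, -0.001] -0.003
[0.0755, -0.001, -0.001] -0.003
```

Push forward to just short of home (about 36 mm) and check the force and position.

>>> step_arm([
  [[0.015,-0.001,0],[0,0,0],1],
  [[0.03,-0.001,0],[0,0,0],1],
  [[0.036,-0.001,0],[0,0,0],1],
  [[0.041,-0.001,0],[0,0,0],1],
  [[0.046,-0.001,0],[0,0,0],1],
  [[0.051,-0.001,0],[0,0,0],1],
  [[0.056,-0.001,0],[0,0,0],1],
  [[0.061,-0.001,0],[0,0,0],1],
  [[0.066,-0.001,0],[0,0,0],1],
  [[0.07,-0.001,0],[0,0,0],1],
  [[0.073,-0.001,0],[0,0,0],1],
  [[0.073,-0.001,0],[0,0,0],1],
])

```text
t: 9.18
ee_pos: [0.4925, 0.1526, 0.0433]
eef_rot: [-0.0, 0.993, -0.115, 0.0]
wrist_force: [0.4, -0.1, 0.7]
width: 0.0001
grip_force: 0.0
```

```bash
python3 - <<'E'
from pegm import *
rel([(-.035,.014,.045,0)])
E
```

```text
peg [237, 176, 9, 8, 40] [0.0809 0.0323] 0.0509 cam -0.033
t 9.225 now f [-0.0377  0.0134] 0.0434 head -0.003 F [-0.2  0.3  0.3]
[0.0027, -0.0006, -0.0016] -0.003
```

View pics/last.png

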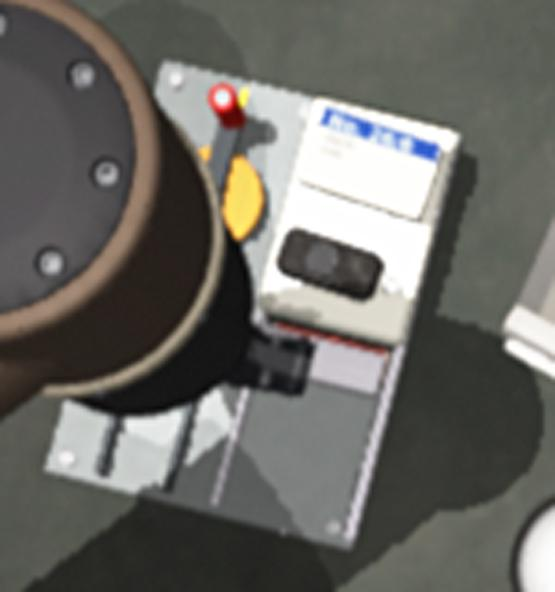

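The head has pushed the pack almost entirely into the mouth, with only a thin strip visible at (330,335), and there's no contact force at rest. I'll press on gently to the end stop.

>>> step_arm([
  [[0.001,0,0],[0,0,0],1],
  [[0.002,0,0],[0,0,0],1],
  [[0.003,0,0],[0,0,0],1],
  [[0.004,0,0],[0,0,0],1],
])

```text
t: 9.72
ee_pos: [0.4959, 0.1517, 0.0433]
eef_rot: [0.0, 0.993, -0.115, -0.0]
wrist_force: [-2.4, 1.8, 2.4]
width: -0.0
grip_force: 1.6
```

>>> step_arm([
  [[0.001,0,0],[0,0,0],1],
  [[0.002,0,0],[0,0,0],1],
  [[0.003,0,0],[0,0,0],1],
])

```text
t: 10.1
ee_pos: [0.4961, 0.1515, 0.0433]
eef_rot: [0.0, 0.993, -0.115, -0.002]
wrist_force: [-23.6, 14.1, 16.9]
width: -0.0
grip_force: 13.4
```

The force rose without any motion, so the slide is on its stop. I back off, lift and check.

>>> step_arm([
  [[-0.003,0,0],[0,0,0],1],
  [[-0.02,0,0],[0,0,0],1],
  [[-0.045,0,0],[0,0,0],1],
  [[-0.045,0,-0.04],[0,0,0],1],
  [[-0.045,0,-0.09],[0,0,0],1],
  [[-0.06,-0.05,-0.11],[0,0,0],1],
  [[-0.06,-0.1,-0.11],[0,0,0],1],
  [[-0.06,-0.15,-0.11],[0,0,0],1],
  [[-0.06,-0.2,-0.11],[0,0,0],1],
  [[-0.06,-0.2,-0.11],[0,0,0],1],
])

```text
t: 11.35
ee_pos: [0.4858, 0.3622, 0.1523]
eef_rot: [0.0, 0.994, -0.114, 0.0]
wrist_force: [-0.5, -1.2, -0.6]
width: 0.0003
grip_force: 0.0
```

```bash
python3 - <<'E'
from pegm import *
rel([])
E
```

```text
peg [237, 174, 9, 10, 40] [0.0812 0.0322] 0.0512 cam -0.036
paddle [220, 229, 30, 13, 135] [-0.0208  0.0134]
t 11.4 now f [-0.0914  0.2143] 0.1523 head -0.001 F [ 0.1  0.  -0.4]
```

View pics/last.png

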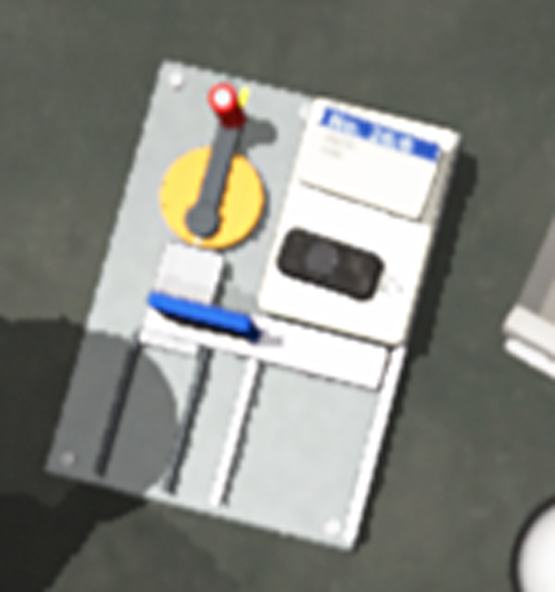

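The paddle moved from -0.060 to -0.0208, about 39 mm of travel with the stop felt. The pack is inside the mouth, the cam is at about -0.04 rad, and the bystanders in view haven't moved. Handing in.

```bash
python3 -c "
from rig import r
print(r.sign_off())"
```

```text
the job is handed in; nothing more can be done
None
```

The job is handed in at about 11 s of robot time: the cam is at its low point (measured about -0.04 rad), the slide is home on its stop (about 39 mm measured), and the pack is in the feeder's mouth; the hand-in returned no verdict.

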